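# Stow the loose 9 V cells in the spring-leaf battery caddy

### The arm

A 6-joint arm with a two-finger parallel gripper is mounted at the origin on a cart in front of the work surface, level with it; the furniture and walls round the work are solid. World frame = base frame: x ahead of the robot, y to its left, z up, the work surface at z = 0. Lengths are in mm, angles in rad, forces in N, time in s.
With the tool pointing down it reaches from about 325 to 775 mm from the base axis. Payload 9.3 kg.
Tool frame: the origin (TCP) lies between the finger pads; the fingertips stand 14 mm ahead of it and the grasp point (between the pads) lies 5 mm behind it; z points along the fingers, y is the line along which they close (so a half turn about z gives the same grasp; the last joint's range is limited). The gripper opens to 85 mm and grips with 20 to 120 N. Pads are 22 mm wide; open, the fingers measure 114 mm over their backs; the gripper's body (76 mm by 85 mm) begins 54 mm behind the grasp point. The pads swing forward as they close: fully open they stand 13 mm farther back than shut.
Start: joints at [-1.391, 0.259, 0.021, 1.334, 0, 1.418], TCP at [179.673, -519.821, 245.279] pointing down, gripper open.
Joint ranges: [-3.04, 3.04], [-0.91, 1.82], [-1.04, 1.36], [-1.92, 1.95], [-1.52, 1.45], [-3.14, 3.14]. Speed limits (rad/s): [2.22, 2.22, 2.79, 3.14, 3.14, 3.14].

### API

Orientations are given as a unit quaternion [w, x, y, z].
In Python, from cell import sense, capture, camera_info, hand_in gives the robot as it stands. The module is installed in compiled form; this text tells all that it offers.
- The arm moves only by the tool drive_tool, never from a script. Its argument "targets" is a list of rows, each an object of numbers: "rx", "ry", "rz": the turn, a rotation vector about the world's x, y, z each as a share of 360 degrees, from -1 to 1; "x", "y", "z": the shift along the world's x, y, z each as a share of 120 mm, from -1 to 1; "gripper": the closure, from -1 (fully open) to 1 (shut). A call has 1 to 5 rows; each row is the pose to reach, as a shift and turn from the pose commanded when the call began, turning the shorter way round; what a row does not reach only later rows make up. A row lasts 1/8 s, in which the tool goes at most 62.5 mm and 10.7 degrees, less where a joint would pass 70% of its speed; a pose out of reach is approached as far as the arm can. A call with a number of a shift or a turn outside -1 to 1 is refused whole. A call with a gripper value outside its range is refused whole. The fingers move at their own pace and stop on an object; "force" is the grip in N (left out, the last holds). Time passes only in rows, so rows that repeat a pose let the fingers close. It gives the time, the measured TCP pose, the force, the opening and the grip force at its end, in the units of the state.
- sense(): the state, without advancing time (a new reading comes with each control period).
- capture(name): name is "side" or "top" or "wrist"; returns (picture, depth): 480x640x3 uint8, red, green, blue; 480x640 float32, mm along the optical axis (not along the pixel's ray), 0 where there is no reading.
- camera_info(name): a dict with "fx", "fy", "cx", "cy" (pixels), "world_from_camera" (4x4, takes a point from camera to world coordinates); the wrist camera has in their place "hand_eye" (4x4, takes a point from camera to tool coordinates, whose origin is the TCP and whose axes are the flange's). Camera axes: x right, y up, looking along -z (the intrinsics and any distortion apply to the point x, -y, -z); pixel columns grow to the right and rows downward; lengths in mm; the calibration is good to about 2 mm. A picture is of the moment at which its call begins: read the wrist's pose just before it. camera_info takes no time and is no camera call.
- hand_in(): hands the job in; it is judged then, once.
The state is a dict: "time": time; "joint_pos": joint angles; "joint_velocities": joint speeds; "effort": joint torques, N m; "tool_pos": TCP position; "eef_rot": TCP orientation; "contact_force": force on the tool from outside, world axes, zero at the start; "wrist_torque": the same for the moment, N m; "gripper_width": finger opening in mm; "finger_force": force on a finger pad.
Only numpy, scipy, OpenCV 4.12 (cv2) and the standard library are available. Lean on these libraries where they do the work, as an engineer would, in place of code of your own. Each camera call takes 0.05 s, during which the arm holds its last target. There are 200 camera calls.

### The job

Put the three 9 V block batteries that stand loose on the blue mat into the three empty bays of the battery caddy, one per bay, upright with terminals up, each pressed down past its brass spring leaf until its foot rests on the bay floor. Leave the battery that is already in the caddy in its bay and do not disturb the small black circuit module on the mat.

Things in the scene. Friction and masses are not known exactly. Their poses are not given: they have to be found in the camera images.
- cell_a_top (a point): Loose 9 V block battery, black, copper-coloured at the foot, 27 x 18 mm, 49 mm from foot to top face, two metal terminals 3 mm high on top; about 45 g; stands upright. This point: centre of its top face, 49 mm above its foot. Axes: x from the top straight down to the foot, y along the 27 mm width, z across the 18 mm thickness.
- cell_b_top (a point): A second such loose 9 V battery, same size, same point and axes as cell_a_top.
- cell_c_top (a point): A third such loose 9 V battery, same size, same point and axes as cell_a_top.
- cell_stored_top (a point): A fourth such battery, same point and axes as cell_a_top. It already sits in the caddy, in the bay named bay_3, and stays there.
- caddy: Battery caddy, fixed: dark slate base 60 x 198 x 4 mm, four light grey bays along y, 38 mm apart. Origin: centre of underside. In each bay a brass spring leaf clipped on the +x wall bows 7 mm in half way down; a cell pushes it back with 1 to 5 N and does not sink past it by its weight; then the leaf holds it against the -x wall, up to 3 mm off the bay's centre.
- bay_0: Empty bay of the caddy. Origin: centre of its underside; z up, y along the row, +x towards its brass leaf. Opening 33 mm (y) by 24 mm (x), centred; inner floor 3 mm above the origin, wall and divider tops 29 mm (26 mm deep), bevelled over the last 2.5 mm. Top face of a seated cell: 52 mm above the origin. Where each bay is in the row varies.
- bay_1: Another empty bay of the caddy, same shape and axes as bay_0.
- bay_2: Another empty bay of the caddy, same shape and axes as bay_0.
- bay_3: The bay that holds the stored battery, same shape and axes as bay_0.
- regulator: Small black circuit module with a blue round capacitor, 20 x 40 x 13 mm, loose on the blue mat; origin at the centre of its underside. A bystander.
- bench_mat: Blue mat, 290 x 450 mm and 5 mm thick, fixed; the loose batteries stand on it. Origin: centre of its underside.
There are look-alikes about, which are no part of the job. What is shaped like the part that bears cell_a_top but green or turquoise is not meant.

How it is judged (in metres and radians):
At the end, for the whole second after the job is handed in: Each of the three loose cells stands in an empty bay of its own (top centre within 9 mm of the bay's centre line), terminals up and upright within 0.12 rad, its foot within 3 mm of the bay floor; the stored cell is within 12 mm of where it was (((horizontal distance between cell_a_top and bay_0 below 0.009 m and z of cell_a_top in the frame of bay_0 below 0.055 m) or (horizontal distance between cell_a_top and bay_1 below 0.009 m and z of cell_a_top in the frame of bay_1 below 0.055 m) or (horizontal distance between cell_a_top and bay_2 below 0.009 m and z of cell_a_top in the frame of bay_2 below 0.055 m)) and angle between each of cell_a_top, cell_b_top, cell_c_top's own x axis and vertical above 3.02 rad and ((horizontal distance between cell_b_top and bay_0 below 0.009 m and z of cell_b_top in the frame of bay_0 below 0.055 m) or (horizontal distance between cell_b_top and bay_1 below 0.009 m and z of cell_b_top in the frame of bay_1 below 0.055 m) or (horizontal distance between cell_b_top and bay_2 below 0.009 m and z of cell_b_top in the frame of bay_2 below 0.055 m)) and ((horizontal distance between cell_c_top and bay_0 below 0.009 m and z of cell_c_top in the frame of bay_0 below 0.055 m) or (horizontal distance between cell_c_top and bay_1 below 0.009 m and z of cell_c_top in the frame of bay_1 below 0.055 m) or (horizontal distance between cell_c_top and bay_2 below 0.009 m and z of cell_c_top in the frame of bay_2 below 0.055 m)) and distance of cell_stored_top from where it was at the start of the episode below 0.012 m); the robot touches nothing.
It fails at once if the stored cell is pulled or knocked out of its bay (moved more than 20 mm) (distance of cell_stored_top from where it was at the start of the episode above 0.02 m).
It fails at once if the circuit module on the mat is pushed away (moved more than 30 mm) (distance of regulator from where it was at the start of the episode above 0.03 m).
It also fails if it takes over 70 s, if anything falls off the work surface, if the arm or the gripper's body presses on something with over 40 N, if the wrist force passes 120 N, or if a joint passes its speed limit or range.

## Working session

There is one attempt and no reset: what is moved stays moved. The work goes in short steps, Python scripts to look and compute and a tool call to move; the robot and the scene stay as the last step left them, time stands still between calls to the robot, and variables do not carry over. Pictures are saved under pics/ and viewed, at most 10 in all, crops included, and the job is handed in when it is done.

Besides the shell and the picture viewer there is one more tool, called after "Emit:" by a JSON object that holds its "api" and its "payload". drive_tool: Moves the arm, as the interface text tells. Shift numbers are shares of 120 mm and turn numbers shares of 360 degrees, none past 1 either way. Its arguments: {"type":"object","properties":{"targets":{"type":"array"},"force":{"type":"number"}},"required":["targets"]}

```bash
mkdir -p pics; cat > h.py <<'E'
import numpy as np, cv2
from cell import sense, capture, camera_info
def save(n,p): cv2.imwrite('pics/'+n+'.png',cv2.cvtColor(p,cv2.COLOR_RGB2BGR))
def cloud(name,depth):
    c=camera_info(name); v,u=np.mgrid[:480,:640]
    P=np.stack([(u-c['cx'])/c['fx']*depth,-(v-c['cy'])/c['fy']*depth,-depth,np.ones_like(depth)],-1)
    return (P@np.array(c['world_from_camera']).T)[...,:3]
E
python3 - <<'E'
from h import *
for n in('top','side'):
    p,d=capture(n); save(n+'0',p); np.savez(n+'0',p=p,d=d); c=camera_info(n); print(n,{k:np.round(v,2).tolist() for k,v in c.items()}, (d>0).mean())
print(sense())
print(camera_info('wrist'))
E
```

```text
top {'fx': 488.38, 'fy': 488.38, 'cx': 321.77, 'cy': 234.34, 'world_from_camera': [[0.02, 0.98, -0.19, 261.19], [-1.0, 0.02, 0.02, 130.94], [0.02, 0.19, 0.98, 1177.54], [0.0, 0.0, 0.0, 1.0]]} 0.9961360677083333
side {'fx': 542.02, 'fy': 542.02, 'cx': 320.55, 'cy': 239.81, 'world_from_camera': [[0.97, 0.16, -0.17, 289.24], [-0.23, 0.62, -0.75, -632.84], [-0.01, 0.77, 0.64, 699.71], [0.0, 0.0, 0.0, 1.0]]} 0.9960319010416666
{'time': 0.1, 'joint_pos': array([-1.39060168e+00,  2.59166997e-01,  2.08512010e-02,  1.33370605e+00,
        2.18750670e-05,  1.41819636e+00]), 'joint_velocities': array([-0.00146382, -0.00211295,  0.00220378,  0.00082566, -0.00123995,
        0.00058265]), 'effort': array([ 5.59576161e-03, -5.56695306e+01,  3.45069873e+01,  1.16220841e-02,
       -1.05019421e-04,  5.94818871e-06]), 'tool_pos': array([ 179.63745402, -519.597227  ,  244.71504704]), 'eef_rot': array([-6.12851076e-04,  9.86187697e-01,  1.65630463e-01,  2.48232192e-06]), 'contact_force': array([-0.22264845, -0.1225593 ,  0.33458741]), 'wrist_torque': array([-0.01448022,  0.06140354, -0.05021614]), 'finger_force': 0.0, 'gripper_width': 85.47660471708554}
{'fx': 389.8774546029306, 'fy': 389.8774546029306, 'cx': 314.68312146857556, 'cy': 235.69571643494743, 'hand_eye': array([[ 7.98281915e-04,  9.50585365e-01,  3.10462278e-01,
         7.90499630e+01],
       [ 9.99999483e-01, -5.63137430e-04, -8.47031415e-04,
        -2.16250040e-01],
       [-6.30342738e-04,  3.10462793e-01, -9.50585323e-01,
        -1.28561609e+02],
       [ 0.00000000e+00,  0.00000000e+00,  0.00000000e+00,
         1.00000000e+00]])}
```

View pics/top0.png

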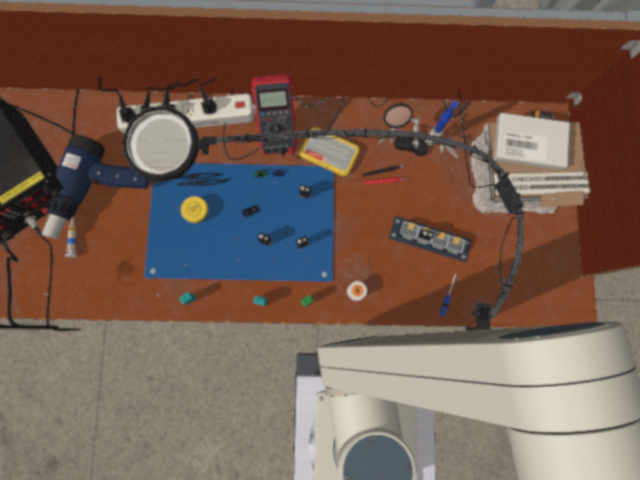

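View pics/side0.png

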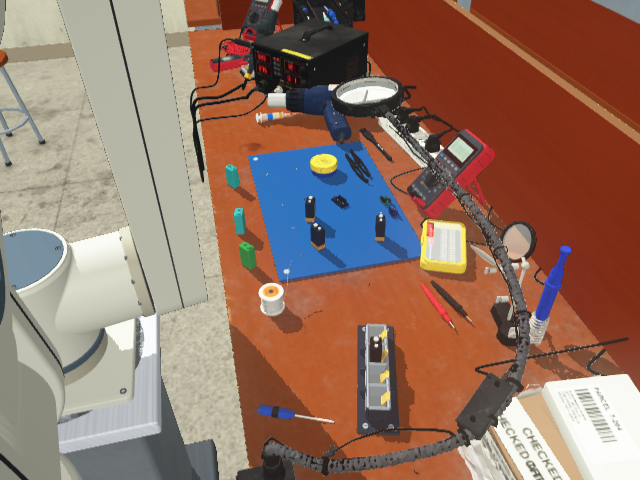

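The top view shows black cells at (305,190), (264,238) and (302,241), and the caddy around (432,238) with the stored cell at about (427,235). Things that could be mistaken for a cell are the turquoise blocks at (186,298) and (260,300), the green block at (307,300), and the black modules at (250,211) and (270,173). I choose the three black cells and will check them in a crop and measure them by depth.

```bash
python3 - <<'E'
from h import *
for n in('top','side'):
    z=np.load(n+'0.npz'); p,d=z['p'],z['d']; W=cloud(n,d)
    w=W.reshape(-1,3)
    # cell tops: height band 50-60, small blobs
    for nm,lo,hi in(('z50-60',50,60),('bayw 28-38',27,38)):
        m=((W[...,2]>lo)&(W[...,2]<hi)&(W[...,0]>300)&(W[...,0]<680)).astype(np.uint8)
        k,L,S,C=cv2.connectedComponentsWithStats(m)
        for i in range(1,k):
            if 15<S[i,4]<1500:
                P=W[L==i]; q=p[L==i].mean(0)
                r=cv2.minAreaRect(P[:,:2].astype(np.float32))
                print(n,nm,S[i,4],C[i].round(),P.mean(0).round(1),q.round(),'rect',np.round(r[0],1),np.round(r[1],1),round(r[2],1))
    m=(W[...,2]>120)&(W[...,0]>250)&(W[...,0]<700)&(W[...,1]<330)&(W[...,1]>-300)
    if n=='top':
        P=W[m]; 
        for y in range(-300,330,40):
            s=P[(P[:,1]>=y)&(P[:,1]<y+40)]
            if len(s): print('high',y,s[:,0].min().round(),s[:,0].max().round(),s[:,2].min().round(),s[:,2].max().round())
    print(n,'mat z',np.median(W[(p[...,2]>100)&(p[...,0]<60)&(W[...,0]>300)&(W[...,0]<600)][:,2]))
p=np.load('side0.npz')['p']; a=cv2.resize(p[180:260,280:420],None,fx=5,fy=5,interpolation=2); b=cv2.resize(p[315:435,345:410],None,fx=4,fy=4,interpolation=2)
c=np.zeros((800,960,3),np.uint8)[:480]; c=np.zeros((480,960,3),np.uint8); c[:400,:700]=a; c[:480,700:960]=b; save('crop0',cv2.resize(c,(800,400)))
E
```

```text
top z50-60 17 [ 42. 150.] [665.1 779.4  54.4] [22. 21. 21.] rect [665.3 779.4] [36.5  1.4] 37.0
top z50-60 1140 [ 89. 188.] [572.7 657.6  55.3] [65. 69. 79.] rect [547.6 670.3] [121.6 239.7] 52.0
top z50-60 20 [585. 164.] [ 663.4 -530.    56.6] [96. 62. 46.] rect [ 661.9 -530.2] [ 4.1 35.4] 87.9
top z50-60 19 [ 51. 164.] [629.3 752.2  56. ] [23. 21. 21.] rect [629.4 752.5] [38.3  2.2] 36.7
top z50-60 41 [483. 171.] [ 639.6 -280.3   54.9] [156. 147. 139.] rect [ 639.3 -281.6] [52.8  6.6] 7.3
top z50-60 67 [304. 189.] [583.2 150.9  53.8] [74. 75. 78.] rect [583.5 151. ] [25.5 17.4] 74.1
top z50-60 40 [486. 196.] [ 577.3 -284.8   53.9] [154. 146. 136.] rect [ 576.7 -285.6] [40.7  9.7] 12.9
top z50-60 200 [590. 235.] [ 487.1 -529.8   54.7] [83. 36. 23.] rect [ 489.9 -529.4] [192.3   9.2] 1.3
top z50-60 23 [496. 204.] [ 557.2 -307.6   55.3] [157. 150. 143.] rect [ 557.1 -308.6] [23.1  4.1] 88.5
top z50-60 235 [ 22. 223.] [485.4 802.4  54.4] [58. 52. 48.] rect [481.6 790. ] [ 37.8 126.2] 36.5
top z50-60 78 [427. 234.] [ 480.2 -139.4   55. ] [79. 77. 74.] rect [ 480.3 -139. ] [25.5 17.5] 75
[... 6042 characters left out ...]
ect [581.1 139.7] [ 6.8 16.1] 68.5
side bayw 28-38 59 [318. 238.] [458.  146.5  32.6] [36. 41. 55.] rect [455.8 147.6] [15.3 27.6] 56.5
side bayw 28-38 65 [247. 255.] [321.  132.4  32.7] [ 59. 122.  65.] rect [318.3 133.6] [14.7 29. ] 63.2
side bayw 28-38 76 [272. 299.] [347.    8.4  33. ] [206. 201. 189.] rect [346.2  10.6] [14.5 36.4] 80.5
side bayw 28-38 1104 [378. 370.] [ 476.9 -168.7   31.7] [163. 159. 144.] rect [ 479.2 -159.8] [159.8  35. ] 73.4
side bayw 28-38 210 [479. 461.] [ 557.6 -337.6   32.3] [218. 215. 206.] rect [ 557.4 -338.3] [ 7.5 50.6] 6.8
side bayw 28-38 37 [279. 471.] [ 305.9 -289.6   32.4] [35. 31. 30.] rect [ 306.8 -289. ] [14.7  2.9] 38.3
side mat z 6.084153114894207
```

View pics/crop0.png

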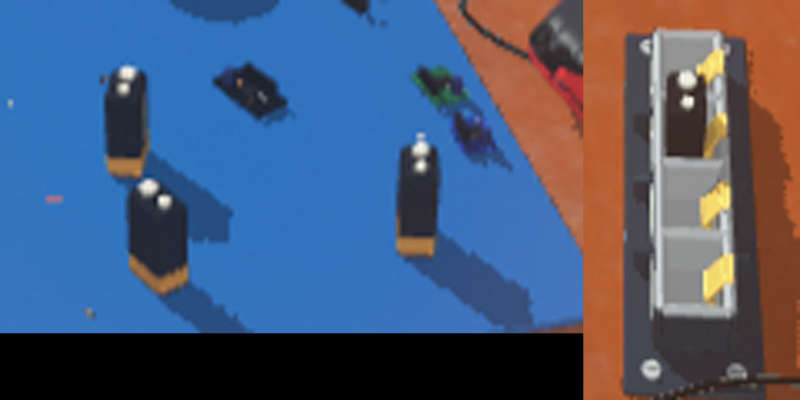

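The crop shows three black, copper-footed loose cells (side pixels (310,201), (318,228) and (380,219)). The caddy's second bay from the far end holds the stored cell, with the brass leaves on the +x side. Next I check how high the lamp gooseneck is along the route.

```bash
python3 - <<'E'
from h import *
for n in('top','side'):
    z=np.load(n+'0.npz'); W=cloud(n,z['d']).reshape(-1,3)
    for x in range(230,680,50):
        o=[]
        for y in range(-440,-200,40):
            s=W[(W[:,0]>=x)&(W[:,0]<x+50)&(W[:,1]>=y)&(W[:,1]<y+40)&(W[:,2]<600),2]
            o.append(int(s.max()) if len(s) else None)
        print(n,x,o)
E
```

```text
top 230 [4, 5, 5, 16, 17, 5]
top 280 [6, 6, 8, 87, 83, 8]
top 330 [5, 6, 85, 87, 5, 11]
top 380 [6, 8, 98, 92, 8, 7]
top 430 [7, 5, 109, 98, 11, 38]
top 480 [6, 4, 120, 123, 6, 34]
top 530 [95, 91, 131, 147, 133, 6]
top 580 [92, 93, 91, 147, 152, 94]
top 630 [115, 118, 115, 115, 162, 172]
side 230 [None, None, None, 14, 14, 4]
side 280 [None, None, None, 87, 82, 16]
side 330 [None, None, 87, 86, 3, 18]
side 380 [None, None, 100, 90, 7, 6]
side 430 [None, None, 108, 98, 12, 36]
side 480 [None, None, 120, 121, 6, 35]
side 530 [None, 89, 132, 146, 3, 4]
side 580 [89, 90, 125, 146, 154, 91]
side 630 [114, 114, 115, 114, 163, 170]
```

Emit:
{"api": "drive_tool", "payload": {"targets": [{"x": 0.6,"y": 0.8,"z": 0.1,"rz": 0.043},{"x": 0.6,"y": 0.8,"z": 0.1,"rz": 0.043},{"x": 0.6,"y": 0.8,"z": 0.1,"rz": 0.043},{"x": 0.6,"y": 0.8,"z": 0.1,"rz": 0.043}]}}

```text
$.targets[0]: bad value
```

Emit:
{"api": "drive_tool", "payload": {"targets": [{"x": 0.6,"y": 0.95,"rz": 0.043},{"x": 0.6,"y": 0.95,"rz": 0.043},{"x": 0.6,"y": 0.95,"rz": 0.043},{"x": 0.6,"y": 0.95,"rz": 0.043}]}}

```text
$.targets[0]: bad value
```

Emit:
{"api": "drive_tool", "payload": {"targets": [{"x": 0.6,"y": 0.95,"rz": 0.043},{"x": 0.6,"y": 0.95,"rz": 0.043},{"x": 0.6,"y": 0.95,"rz": 0.043},{"x": 0.6,"y": 0.95,"rz": 0.043}]}}

```text
$.targets[0]: bad value
```

Emit:
{"api": "drive_tool", "payload": {"targets": [{"x": 0.3,"y": 0.95,"rz": 0.043},{"x": 0.3,"y": 0.95,"rz": 0.043},{"x": 0.3,"y": 0.95,"rz": 0.043},{"x": 0.3,"y": 0.95,"rz": 0.043}]}}

```text
$.targets[0]: bad value
```

Emit:
{"api": "drive_tool", "payload": {"targets": [{"x": 0.2,"y": 0.95,"rz": 0.043},{"x": 0.2,"y": 0.95,"rz": 0.043},{"x": 0.2,"y": 0.95,"rz": 0.043},{"x": 0.2,"y": 0.95,"rz": 0.043}]}}

```text
$.targets[0]: bad value
```

All keys are probably required in each row.

Emit:
{"api": "drive_tool", "payload": {"targets": [{"x": 0.6,"y": 0.8,"z": 0.1,"rx": 0,"ry": 0,"rz": 0.043,"gripper": -1},{"x": 0.6,"y": 0.8,"z": 0.1,"rx": 0,"ry": 0,"rz": 0.043,"gripper": -1},{"x": 0.6,"y": 0.8,"z": 0.1,"rx": 0,"ry": 0,"rz": 0.043,"gripper": -1},{"x": 0.6,"y": 0.8,"z": 0.1,"rx": 0,"ry": 0,"rz": 0.043,"gripper": -1}]}}

```text
time: 0.6
tool_pos: [251.8, -423.8, 257.2]
eef_rot: [0.0, 0.955, 0.297, -0.0]
contact_force: [0.1, -0.2, 0.3]
gripper_width: 85.5
finger_force: 0.0
```

Emit:
{"api": "drive_tool", "payload": {"targets": [{"x": 0.6,"y": 0.96,"z": 0,"rx": 0,"ry": 0,"rz": 0.043,"gripper": -1},{"x": 0.6,"y": 0.96,"z": 0,"rx": 0,"ry": 0,"rz": 0.043,"gripper": -1},{"x": 0.6,"y": 0.96,"z": 0,"rx": 0,"ry": 0,"rz": 0.043,"gripper": -1},{"x": 0.6,"y": 0.96,"z": 0,"rx": 0,"ry": 0,"rz": 0.043,"gripper": -1}]}}

```text
time: 1.1
tool_pos: [323.7, -309.1, 257.1]
eef_rot: [0.0, 0.906, 0.423, -0.0]
contact_force: [0.1, -0.1, 0.5]
gripper_width: 85.4
finger_force: 0.0
```

Emit:
{"api": "drive_tool", "payload": {"targets": [{"x": 0.6,"y": 0.96,"z": 0,"rx": 0,"ry": 0,"rz": 0.043,"gripper": -1},{"x": 0.6,"y": 0.96,"z": 0,"rx": 0,"ry": 0,"rz": 0.043,"gripper": -1},{"x": 0.6,"y": 0.96,"z": 0,"rx": 0,"ry": 0,"rz": 0.043,"gripper": -1},{"x": 0.6,"y": 0.96,"z": 0,"rx": 0,"ry": 0,"rz": 0.043,"gripper": -1}]}}

```text
time: 1.6
tool_pos: [395.8, -194.4, 257.0]
eef_rot: [-0.0, 0.841, 0.541, -0.0]
contact_force: [-0.0, 0.1, -0.1]
gripper_width: 85.6
finger_force: 0.0
```

Emit:
{"api": "drive_tool", "payload": {"targets": [{"x": 0.3,"y": 0.96,"z": 0,"rx": 0,"ry": 0,"rz": 0.043,"gripper": -1},{"x": 0.3,"y": 0.96,"z": 0,"rx": 0,"ry": 0,"rz": 0.043,"gripper": -1},{"x": 0.3,"y": 0.96,"z": 0,"rx": 0,"ry": 0,"rz": 0.043,"gripper": -1},{"x": 0.3,"y": 0.96,"z": 0,"rx": 0,"ry": 0,"rz": 0.043,"gripper": -1}]}}

```text
time: 2.1
tool_pos: [431.6, -79.8, 257.1]
eef_rot: [0.0, 0.761, 0.648, -0.0]
contact_force: [-0.6, -0.3, 0.2]
gripper_width: 85.7
finger_force: 0.0
```

Emit:
{"api": "drive_tool", "payload": {"targets": [{"x": 0.22,"y": 0.96,"z": 0,"rx": 0,"ry": 0,"rz": 0.043,"gripper": -1},{"x": 0.22,"y": 0.96,"z": 0,"rx": 0,"ry": 0,"rz": 0.043,"gripper": -1},{"x": 0.22,"y": 0.96,"z": 0,"rx": 0,"ry": 0,"rz": 0.043,"gripper": -1},{"x": 0.22,"y": 0.96,"z": 0,"rx": 0,"ry": 0,"rz": 0.043,"gripper": -1}]}}

```text
time: 2.6
tool_pos: [458.2, 35.2, 257.1]
eef_rot: [0.0, 0.667, 0.745, -0.0]
contact_force: [0.5, -0.1, 0.2]
gripper_width: 85.4
finger_force: 0.0
```

Emit:
{"api": "drive_tool", "payload": {"targets": [{"x": 0,"y": 0.4,"z": 0,"rx": 0,"ry": 0,"rz": 0.043,"gripper": -1},{"x": 0,"y": 0.4,"z": 0,"rx": 0,"ry": 0,"rz": 0.043,"gripper": -1},{"x": 0,"y": 0.4,"z": 0,"rx": 0,"ry": 0,"rz": 0.043,"gripper": -1},{"x": 0,"y": 0.4,"z": 0,"rx": 0,"ry": 0,"rz": 0.043,"gripper": -1}]}}

```text
time: 3.1
tool_pos: [458.3, 83.5, 257.3]
eef_rot: [0.0, 0.562, 0.827, -0.0]
contact_force: [1.2, -0.2, 0.7]
gripper_width: 85.4
finger_force: 0.0
```

```bash
cat >> h.py <<'E'
from scipy.spatial.transform import Rotation as R
def wcloud():
    s=sense(); p,d=capture('wrist'); c=camera_info('wrist')
    T=np.eye(4); q=s['eef_rot']; T[:3,:3]=R.from_quat(np.r_[q[1:],q[0]]).as_matrix(); T[:3,3]=s['tool_pos']
    T=T@np.array(c['hand_eye']); v,u=np.mgrid[:480,:640]
    P=np.stack([(u-c['cx'])/c['fx']*d,-(v-c['cy'])/c['fy']*d,-d,np.ones_like(d)],-1)
    return p,d,(P@T.T)[...,:3]
def blobs(p,W,lo,hi,mn=100,mx=1e9):
    m=((W[...,2]>lo)&(W[...,2]<hi)).astype(np.uint8); k,L,S,C=cv2.connectedComponentsWithStats(m)
    for i in range(1,k):
        if mn<S[i,4]<mx:
            P=W[L==i]; r=cv2.minAreaRect(P[:,:2].astype(np.float32))
            print(S[i,4],C[i].round(),P.mean(0).round(1),p[L==i].mean(0).round(),'rect',np.round(r[0],1),np.round(r[1],1),round(r[2],1))
E
python3 - <<'E'
from h import *
p,d,W=wcloud(); save('w1',p); blobs(p,W,50,56.5); q=sense()['eef_rot']; print(np.degrees(np.arctan2(2*q[1]*q[2]-2*q[0]*q[3],1-2*(q[1]**2+q[3]**2))) )
print('stray depth',np.median(W[...,2]))
E
```

```text
764 [401.  16.] [464.2 242.9  53.4] [53. 55. 56.] rect [464.5 244.6] [27.2 17.5] 67.9
639 [348. 126.] [458.7 154.9  53.4] [54. 55. 56.] rect [459.  154.8] [17.2 26.3] 21.7
824 [625. 179.] [696.9 202.2  53. ] [65. 62. 65.] rect [695.5 203.2] [18.7 69.4] 24.7
564 [479. 185.] [582.8 151.1  53.4] [52. 54. 55.] rect [583.8 151.2] [26.3 18.5] 72.4
315 [257. 404.] [ 480.7 -136.9   54.5] [41. 42. 44.] rect [ 481.2 -138.9] [27.1 17.3] 72.2
117 [634. 404.] [847.3   7.8  53.2] [91. 38. 21.] rect [846.8   8.8] [ 4.2 23.2] 2.7
68.28930502515068
stray depth 3.5941627169215167
```

View pics/w1.png

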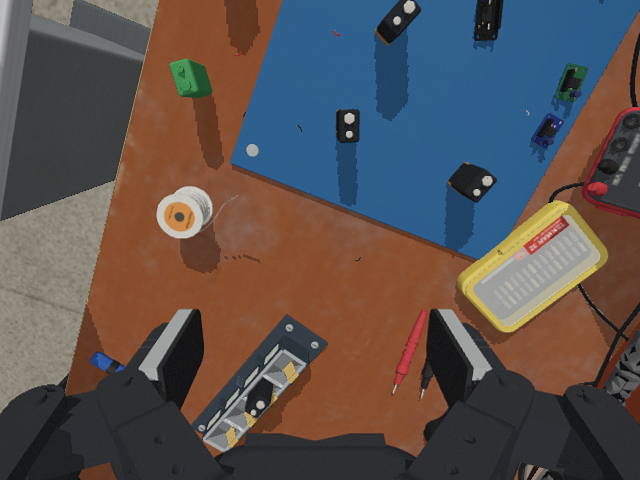

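The wrist view shows cell C at (348,126), B at (400,16) and A at (472,182), agreeing with the fixed cameras within 1 mm. The tool is already in line with C, so I go for that one.

Emit:
{"api": "drive_tool", "payload": {"targets": [{"x": 0.005,"y": 0.594,"z": -0.3,"rx": 0,"ry": 0,"rz": 0,"gripper": -1},{"x": 0.005,"y": 0.594,"z": -0.9,"rx": 0,"ry": 0,"rz": 0,"gripper": -1},{"x": 0.005,"y": 0.594,"z": -0.9,"rx": 0,"ry": 0,"rz": 0,"gripper": -1},{"x": 0.005,"y": 0.594,"z": -0.9,"rx": 0,"ry": 0,"rz": 0,"gripper": -1}]}}

```text
time: 3.65
tool_pos: [458.0, 155.8, 148.1]
eef_rot: [-0.001, 0.56, 0.828, -0.001]
contact_force: [0.4, -0.0, 0.8]
gripper_width: 85.1
finger_force: 0.0
```

Emit:
{"api": "drive_tool", "payload": {"targets": [{"x": 0,"y": 0,"z": -0.3,"rx": 0,"ry": 0,"rz": 0,"gripper": -1},{"x": 0,"y": 0,"z": -0.6,"rx": 0,"ry": 0,"rz": 0,"gripper": -1},{"x": 0,"y": 0,"z": -0.85,"rx": 0,"ry": 0,"rz": 0,"gripper": -1},{"x": 0,"y": 0,"z": -0.85,"rx": 0,"ry": 0,"rz": 0,"gripper": -1}]}}

```text
time: 4.15
tool_pos: [458.5, 155.5, 47.0]
eef_rot: [-0.001, 0.56, 0.828, -0.001]
contact_force: [0.7, -0.3, 0.6]
gripper_width: 85.1
finger_force: 0.0
```

Emit:
{"api": "drive_tool", "payload": {"targets": [{"x": 0,"y": 0,"z": 0,"rx": 0,"ry": 0,"rz": 0,"gripper": 1},{"x": 0,"y": 0,"z": 0,"rx": 0,"ry": 0,"rz": 0,"gripper": 1},{"x": 0,"y": 0,"z": 0,"rx": 0,"ry": 0,"rz": 0,"gripper": 1},{"x": 0,"y": 0,"z": 0,"rx": 0,"ry": 0,"rz": 0,"gripper": 1},{"x": 0,"y": 0,"z": 0,"rx": 0,"ry": 0,"rz": 0,"gripper": 1}], "force": 40}}

```text
time: 4.78
tool_pos: [458.9, 156.3, 47.9]
eef_rot: [0.0, 0.56, 0.829, 0.0]
contact_force: [-1.0, 0.2, 6.2]
gripper_width: 16.7
finger_force: 39.5
```

Emit:
{"api": "drive_tool", "payload": {"targets": [{"x": 0,"y": 0,"z": 0.3,"rx": 0,"ry": 0,"rz": 0,"gripper": 1},{"x": 0,"y": 0,"z": 0.95,"rx": 0,"ry": 0,"rz": 0,"gripper": 1},{"x": 0,"y": 0,"z": 0.95,"rx": 0,"ry": 0,"rz": 0,"gripper": 1},{"x": 0,"y": 0,"z": 0.95,"rx": 0,"ry": 0,"rz": 0,"gripper": 1}]}}

```text
time: 5.28
tool_pos: [459.2, 156.4, 162.5]
eef_rot: [0.001, 0.56, 0.829, 0.001]
contact_force: [0.2, -0.3, -0.6]
gripper_width: 16.7
finger_force: 39.4
```

Emit:
{"api": "drive_tool", "payload": {"targets": [{"x": 0.05,"y": -0.4,"z": 0,"rx": 0,"ry": 0,"rz": -0.025,"gripper": 1},{"x": 0.05,"y": -0.9,"z": 0,"rx": 0,"ry": 0,"rz": -0.053,"gripper": 1},{"x": 0.05,"y": -0.9,"z": 0,"rx": 0,"ry": 0,"rz": -0.053,"gripper": 1},{"x": 0.05,"y": -0.9,"z": 0,"rx": 0,"ry": 0,"rz": -0.053,"gripper": 1}]}}

```text
time: 5.78
tool_pos: [464.2, 48.2, 160.3]
eef_rot: [-0.001, 0.689, 0.724, -0.0]
contact_force: [0.0, 0.4, -0.2]
gripper_width: 17.0
finger_force: 39.3
```

Emit:
{"api": "drive_tool", "payload": {"targets": [{"x": 0,"y": -0.4,"z": 0,"rx": 0,"ry": 0,"rz": -0.025,"gripper": 1},{"x": 0,"y": -0.9,"z": 0,"rx": 0,"ry": 0,"rz": -0.053,"gripper": 1},{"x": 0,"y": -0.9,"z": 0,"rx": 0,"ry": 0,"rz": -0.053,"gripper": 1},{"x": 0,"y": -0.9,"z": 0,"rx": 0,"ry": 0,"rz": -0.053,"gripper": 1}]}}

```text
time: 6.28
tool_pos: [464.5, -58.8, 160.8]
eef_rot: [-0.001, 0.799, 0.601, -0.0]
contact_force: [0.2, 0.5, -0.5]
gripper_width: 17.2
finger_force: 39.3
```

Emit:
{"api": "drive_tool", "payload": {"targets": [{"x": 0,"y": -0.4,"z": 0,"rx": 0,"ry": 0,"rz": 0,"gripper": 1},{"x": 0,"y": -0.9,"z": 0,"rx": 0,"ry": 0,"rz": 0,"gripper": 1},{"x": 0,"y": -0.9,"z": 0,"rx": 0,"ry": 0,"rz": 0,"gripper": 1},{"x": 0,"y": -0.9,"z": 0,"rx": 0,"ry": 0,"rz": 0,"gripper": 1},{"x": 0,"y": -0.9,"z": 0,"rx": 0,"ry": 0,"rz": 0,"gripper": 1}]}}

```text
time: 6.9
tool_pos: [464.8, -165.9, 161.3]
eef_rot: [-0.0, 0.799, 0.602, 0.0]
contact_force: [1.0, -0.7, 0.0]
gripper_width: 16.5
finger_force: 39.3
```

```bash
python3 - <<'E'
from h import *
s=sense(); p,d,W=wcloud(); save('w2',p); z=s['tool_pos'][2]; q=s['eef_rot']; print(s['tool_pos'],np.degrees(np.arctan2(2*q[1]*q[2],2*q[2]**2-1)))
blobs(p,W,z+3,z+14,60); print('bays'); blobs(p,W,27,37,100)
blobs(p,W,50,57,50)
E
```

```text
[ 464.81566285 -165.90118496  161.2569227 ] 106.04349431758511
4209 [315. 334.] [ 464.9 -163.3  168.1] [69. 70. 70.] rect [ 463.7 -167.3] [27.2 44. ] 73.9
bays
121 [54.  8.] [354.9   5.9  31.8] [130. 128. 123.] rect [354.2   5.3] [14.6  4.9] 23.5
4388 [336. 179.] [ 487.3 -138.2   31.6] [142. 140. 128.] rect [ 481.3 -152.6] [143.9  34.7] 73.6
776 [605. 301.] [ 654.4 -277.9   32.5] [184. 180. 171.] rect [ 652.1 -277.7] [60.7  5.8] 0.8
996 [510. 333.] [ 583.5 -285.4   32.1] [179. 175. 167.] rect [ 582.9 -286.6] [79.1 27.5] 31.4
978 [330. 193.] [ 481.4 -139.4   55. ] [42. 43. 46.] rect [ 481.5 -139.9] [26.8 17.3] 74.0
603 [601. 325.] [ 636.4 -280.2   53.7] [183. 179. 170.] rect [ 637.4 -280.4] [54.9  4.7] 4.5
651 [515. 354.] [ 576.9 -287.4   53.3] [177. 172. 164.] rect [ 577.  -287.9] [54.9 19.5] 25.2
```

View pics/w2.png

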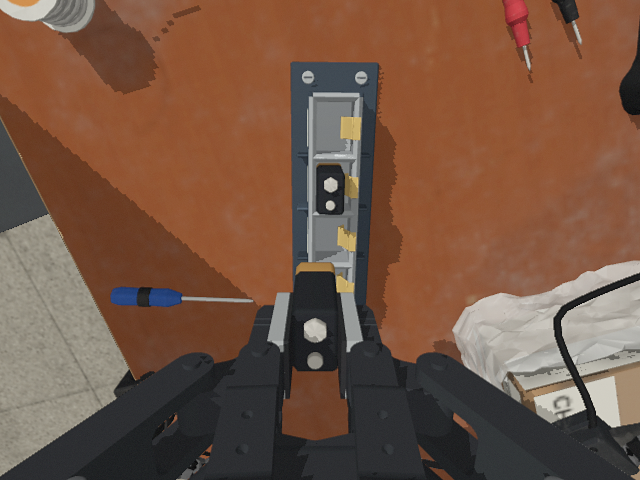

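```bash
cat >> h.py <<'E'
def inhand():
    s=sense(); p,d,W=wcloud(); t=s['tool_pos']; q=s['eef_rot']; a=np.arctan2(2*q[1]*q[2],2*q[2]**2-1)+0; 
    ang=np.arctan2(2*q[2]**2-1,2*q[1]*q[2]); yt=np.array([np.cos(ang),np.sin(ang)]); xt=np.array([-yt[1],yt[0]])
    sub=np.zeros(d.shape,bool); sub[270:400,285:350]=1
    rel=W-t; X=rel[...,:2]@xt; Y=rel[...,:2]@yt
    m=sub&(abs(Y)<8.0)&(abs(X)<25)&(p.max(-1)<110)&(rel[...,2]>2)&(rel[...,2]<12)
    zz=np.median(rel[...,2][m]); m&=abs(rel[...,2]-zz)<2.0
    x=np.sort(X[m]); print('tcp',t.round(1),'ang',np.degrees(ang).round(1),'top z rel',zz.round(2),'X lo/hi',x[[len(x)//100,-len(x)//100]].round(1),m.sum())
    return ang
E
python3 -c "
from h import *
inhand()"
```

```text
tcp [ 464.8 -166.1  161.3] ang -16.1 top z rel 5.31 X lo/hi [-14.1  11.7] 2061
```

Emit:
{"api": "drive_tool", "payload": {"targets": [{"x": -0.02,"y": -0.39,"z": 0,"rx": 0,"ry": 0,"rz": 0,"gripper": 1},{"x": -0.02,"y": -0.39,"z": -0.3,"rx": 0,"ry": 0,"rz": 0,"gripper": 1},{"x": -0.02,"y": -0.39,"z": -0.62,"rx": 0,"ry": 0,"rz": 0,"gripper": 1},{"x": -0.02,"y": -0.39,"z": -0.62,"rx": 0,"ry": 0,"rz": 0,"gripper": 1},{"x": -0.02,"y": -0.39,"z": -0.62,"rx": 0,"ry": 0,"rz": 0,"gripper": 1}]}}

```text
time: 7.62
tool_pos: [462.9, -214.4, 88.1]
eef_rot: [0.001, 0.799, 0.601, 0.0]
contact_force: [-0.0, 0.1, 0.1]
gripper_width: 16.3
finger_force: 39.3
```

Emit:
{"api": "drive_tool", "payload": {"targets": [{"x": 0,"y": 0,"z": -0.04,"rx": 0,"ry": 0,"rz": 0,"gripper": 1},{"x": 0,"y": 0,"z": -0.08,"rx": 0,"ry": 0,"rz": 0,"gripper": 1},{"x": 0,"y": 0,"z": -0.12,"rx": 0,"ry": 0,"rz": 0,"gripper": 1},{"x": 0,"y": 0,"z": -0.12,"rx": 0,"ry": 0,"rz": 0,"gripper": 1}]}}

```text
time: 8.12
tool_pos: [462.0, -214.4, 72.1]
eef_rot: [-0.0, 0.8, 0.6, -0.0]
contact_force: [0.2, -0.0, -0.8]
gripper_width: 16.6
finger_force: 39.3
```

Emit:
{"api": "drive_tool", "payload": {"targets": [{"x": 0,"y": 0.012,"z": -0.03,"rx": 0,"ry": 0,"rz": 0,"gripper": 1},{"x": 0,"y": 0.012,"z": -0.06,"rx": 0,"ry": 0,"rz": 0,"gripper": 1},{"x": 0,"y": 0.012,"z": -0.09,"rx": 0,"ry": 0,"rz": 0,"gripper": 1},{"x": 0,"y": 0.012,"z": -0.12,"rx": 0,"ry": 0,"rz": 0,"gripper": 1},{"x": 0,"y": 0.012,"z": -0.12,"rx": 0,"ry": 0,"rz": 0,"gripper": 1}]}}

```text
time: 8.75
tool_pos: [461.7, -212.8, 57.5]
eef_rot: [-0.001, 0.8, 0.6, -0.0]
contact_force: [-2.4, -0.2, -1.5]
gripper_width: 16.4
finger_force: 39.1
```

Emit:
{"api": "drive_tool", "payload": {"targets": [{"x": 0,"y": 0,"z": -0.02,"rx": 0,"ry": 0,"rz": 0,"gripper": 1},{"x": 0,"y": 0,"z": -0.04,"rx": 0,"ry": 0,"rz": 0,"gripper": 1},{"x": 0,"y": 0,"z": -0.06,"rx": 0,"ry": 0,"rz": 0,"gripper": 1},{"x": 0,"y": 0,"z": -0.06,"rx": 0,"ry": 0,"rz": 0,"gripper": 1}]}}

```text
time: 9.25
tool_pos: [462.0, -213.0, 50.6]
eef_rot: [-0.0, 0.8, 0.6, -0.0]
contact_force: [-3.2, 0.6, -0.8]
gripper_width: 16.4
finger_force: 39.3
```

Emit:
{"api": "drive_tool", "payload": {"targets": [{"x": 0,"y": 0,"z": -0.005,"rx": 0,"ry": 0,"rz": 0,"gripper": 1},{"x": 0,"y": 0,"z": -0.01,"rx": 0,"ry": 0,"rz": 0,"gripper": 1},{"x": 0,"y": 0,"z": -0.01,"rx": 0,"ry": 0,"rz": 0,"gripper": 1}]}}

```text
time: 9.62
tool_pos: [462.4, -213.1, 50.0]
eef_rot: [0.0, 0.8, 0.6, 0.0]
contact_force: [-2.8, 2.2, 4.5]
gripper_width: 16.8
finger_force: 39.9
```

Emit:
{"api": "drive_tool", "payload": {"targets": [{"x": 0,"y": 0,"z": -0.005,"rx": 0,"ry": 0,"rz": 0,"gripper": 1},{"x": 0,"y": 0,"z": -0.01,"rx": 0,"ry": 0,"rz": 0,"gripper": 1},{"x": 0,"y": 0,"z": -0.01,"rx": 0,"ry": 0,"rz": 0,"gripper": 1}]}}

```text
time: 10.0
tool_pos: [462.4, -213.2, 49.9]
eef_rot: [0.001, 0.8, 0.6, 0.0]
contact_force: [-6.7, 3.3, 19.3]
gripper_width: 16.8
finger_force: 42.0
```

Contact came at the predicted TCP height of 50 mm, so the foot is on the bay floor. I release and rise.

Emit:
{"api": "drive_tool", "payload": {"targets": [{"x": 0,"y": 0,"z": 0.01,"rx": 0,"ry": 0,"rz": 0,"gripper": -0.3},{"x": 0,"y": 0,"z": 0.01,"rx": 0,"ry": 0,"rz": 0,"gripper": -0.3},{"x": 0,"y": 0,"z": 0.01,"rx": 0,"ry": 0,"rz": 0,"gripper": -0.3},{"x": 0,"y": 0,"z": 0.01,"rx": 0,"ry": 0,"rz": 0,"gripper": -0.3}]}}

```text
time: 10.5
tool_pos: [462.3, -213.1, 49.5]
eef_rot: [-0.0, 0.8, 0.6, 0.0]
contact_force: [-0.3, 1.0, 0.5]
gripper_width: 55.3
finger_force: 0.0
```

Emit:
{"api": "drive_tool", "payload": {"targets": [{"x": 0,"y": 0,"z": 0.4,"rx": 0,"ry": 0,"rz": 0,"gripper": -0.3},{"x": 0,"y": 0,"z": 0.95,"rx": 0,"ry": 0,"rz": 0,"gripper": -1},{"x": 0,"y": 0,"z": 0.95,"rx": 0,"ry": 0,"rz": 0,"gripper": -1},{"x": 0,"y": 0,"z": 0.95,"rx": 0,"ry": 0,"rz": 0,"gripper": -1}]}}

```text
time: 11.0
tool_pos: [462.2, -213.1, 163.7]
eef_rot: [0.0, 0.8, 0.6, 0.0]
contact_force: [-0.1, 0.1, -1.5]
gripper_width: 85.7
finger_force: 0.0
```

```bash
python3 - <<'E'
from h import *
p,d=capture('top'); W=cloud('top',d); blobs(p,W,50,70,40,150)
p,d=capture('side'); save('s1',p[300:450,300:450]); W=cloud('side',d); blobs(p,W,50,70,60,250)
E
```

```text
42 [199.  82.] [846.9 416.6  60.6] [77. 35. 22.] rect [846.9 415. ] [ 4.5 39.6] 4.9
113 [209. 107.] [783.6 388.3  59.9] [53. 51. 48.] rect [788.2 390.5] [30.4 32.8] 28.2
107 [127. 115.] [757.1 582.6  60.1] [48. 46. 44.] rect [759.5 587.3] [26.8 34.3] 24.0
110 [483. 139.] [ 718.6 -282.    61.5] [142. 133. 124.] rect [ 718.  -281.5] [65.9 13.7] 0.0
93 [485. 172.] [ 634.3 -282.    60.3] [145. 137. 129.] rect [ 633.6 -284. ] [63.7 11.4] 2.7
73 [304. 189.] [583.3 150.9  53.8] [73. 74. 76.] rect [583.5 150.8] [25.5 17.2] 75.7
82 [426. 234.] [ 480.6 -138.8   55.9] [80. 78. 75.] rect [ 481.1 -139.4] [26.6 18.2] 71.9
77 [263. 237.] [463.9 244.7  53.7] [72. 73. 75.] rect [464.  244.5] [26.7 16.7] 64.9
85 [458. 244.] [ 458.6 -213.2   56.3] [78. 75. 71.] rect [ 458.6 -214. ] [26.6 18.3] 74.8
140 [250.  27.] [ 482.3 1285.4   60.9] [82. 52. 55.] rect [ 482.9 1262.3] [142.2  58.9] 84.5
194 [442. 197.] [723.9 179.8  59. ] [158.  63.  65.] rect [726.  178.5] [15.5 52.4] 81.7
81 [310. 201.] [463.9 241.4  54.4] [78. 84. 93.] rect [464.3 242.6] [26.2 18.1] 68.4
123 [538. 327.] [ 729.1 -174.1   60.8] [171. 165. 156.] rect [ 729.  -175.4] [36.9 26. ] 59.3
185 [376. 344.] [ 480.7 -142.2   56. ] [91. 83. 79.] rect [ 481.2 -140.5] [27.3 16.8] 72.2
227 [377. 388.] [ 458.7 -216.3   55.9] [91. 83. 79.] rect [ 459.7 -214.5] [27.6 16.9] 73.0
189 [269. 455.] [ 296.7 -281.9   61.9] [45. 41. 38.] rect [ 296.  -275.5] [17.8 30.1] 18.2
```

C is seated, its top level with the stored cell's (55.9 vs 56.0). Next is cell A.

Emit:
{"api": "drive_tool", "payload": {"targets": [{"x": 0.25,"y": 0.5,"z": 0,"rx": 0,"ry": 0,"rz": 0,"gripper": -1},{"x": 0.25,"y": 1,"z": 0,"rx": 0,"ry": 0,"rz": 0,"gripper": -1},{"x": 0.25,"y": 1,"z": 0,"rx": 0,"ry": 0,"rz": 0,"gripper": -1}]}}

```text
time: 11.48
tool_pos: [491.5, -89.4, 162.2]
eef_rot: [-0.002, 0.798, 0.602, -0.001]
contact_force: [-0.3, -1.1, -0.8]
gripper_width: 85.5
finger_force: 0.0
```

Emit:
{"api": "drive_tool", "payload": {"targets": [{"x": 0.36,"y": 0.5,"z": 0,"rx": 0,"ry": 0,"rz": 0,"gripper": -1},{"x": 0.36,"y": 1,"z": 0,"rx": 0,"ry": 0,"rz": 0,"gripper": -1},{"x": 0.36,"y": 1,"z": 0,"rx": 0,"ry": 0,"rz": 0,"gripper": -1}]}}

```text
time: 11.85
tool_pos: [535.2, 29.5, 162.2]
eef_rot: [-0.001, 0.799, 0.602, -0.001]
contact_force: [0.7, 0.5, -0.4]
gripper_width: 85.4
finger_force: 0.0
```

Emit:
{"api": "drive_tool", "payload": {"targets": [{"x": 0.4,"y": 0.5,"z": 0,"rx": 0,"ry": 0,"rz": 0,"gripper": -1},{"x": 0.4,"y": 1,"z": 0,"rx": 0,"ry": 0,"rz": 0,"gripper": -1},{"x": 0.4,"y": 1,"z": 0,"rx": 0,"ry": 0,"rz": 0,"gripper": -1},{"x": 0.4,"y": 1,"z": 0,"rx": 0,"ry": 0,"rz": 0,"gripper": -1}]}}

```text
time: 12.35
tool_pos: [583.2, 146.3, 162.7]
eef_rot: [-0.0, 0.8, 0.601, -0.001]
contact_force: [-0.2, 0.0, 0.6]
gripper_width: 85.5
finger_force: 0.0
```

Emit:
{"api": "drive_tool", "payload": {"targets": [{"x": 0,"y": 0.035,"z": -0.1,"rx": 0,"ry": 0,"rz": 0,"gripper": -1},{"x": 0,"y": 0.035,"z": -0.5,"rx": 0,"ry": 0,"rz": 0,"gripper": -1},{"x": 0,"y": 0.035,"z": -0.8,"rx": 0,"ry": 0,"rz": 0,"gripper": -1},{"x": 0,"y": 0.035,"z": -0.965,"rx": 0,"ry": 0,"rz": 0,"gripper": -1},{"x": 0,"y": 0.035,"z": -0.965,"rx": 0,"ry": 0,"rz": 0,"gripper": -1}]}}

```text
time: 12.98
tool_pos: [582.2, 149.6, 46.0]
eef_rot: [-0.001, 0.8, 0.6, -0.002]
contact_force: [0.2, -0.3, 0.1]
gripper_width: 85.6
finger_force: 0.0
```

Emit:
{"api": "drive_tool", "payload": {"targets": [{"x": 0,"y": 0,"z": 0,"rx": 0,"ry": 0,"rz": 0,"gripper": 1},{"x": 0,"y": 0,"z": 0,"rx": 0,"ry": 0,"rz": 0,"gripper": 1},{"x": 0,"y": 0,"z": 0,"rx": 0,"ry": 0,"rz": 0,"gripper": 1},{"x": 0,"y": 0,"z": 0,"rx": 0,"ry": 0,"rz": 0,"gripper": 1},{"x": 0,"y": 0,"z": 0,"rx": 0,"ry": 0,"rz": 0,"gripper": 1}], "force": 40}}

```text
time: 13.6
tool_pos: [583.7, 151.2, 48.4]
eef_rot: [0.0, 0.8, 0.6, 0.0]
contact_force: [-0.7, -0.6, 6.1]
gripper_width: 16.7
finger_force: 42.0
```

Emit:
{"api": "drive_tool", "payload": {"targets": [{"x": 0,"y": 0,"z": 0.3,"rx": 0,"ry": 0,"rz": 0,"gripper": 1},{"x": 0,"y": 0,"z": 0.95,"rx": 0,"ry": 0,"rz": 0,"gripper": 1},{"x": 0,"y": 0,"z": 0.95,"rx": 0,"ry": 0,"rz": 0,"gripper": 1},{"x": 0,"y": 0,"z": 0.95,"rx": 0,"ry": 0,"rz": 0,"gripper": 1},{"x": 0,"y": 0,"z": 0.95,"rx": 0,"ry": 0,"rz": 0,"gripper": 1}]}}

```text
time: 14.22
tool_pos: [582.7, 151.0, 160.1]
eef_rot: [-0.001, 0.8, 0.6, -0.001]
contact_force: [0.1, -1.1, -1.0]
gripper_width: 16.8
finger_force: 41.4
```

```bash
python3 -c "
from h import *
inhand()"
```

```text
tcp [582.7 151.  160.1] ang -16.2 top z rel 4.93 X lo/hi [-12.2  13.6] 2087
```

Emit:
{"api": "drive_tool", "payload": {"targets": [{"x": -0.306,"y": -0.5,"z": 0,"rx": 0,"ry": 0,"rz": 0,"gripper": 1},{"x": -0.306,"y": -0.914,"z": 0,"rx": 0,"ry": 0,"rz": 0,"gripper": 1},{"x": -0.306,"y": -0.914,"z": 0,"rx": 0,"ry": 0,"rz": 0,"gripper": 1}]}}

```text
time: 14.65
tool_pos: [545.9, 38.4, 160.6]
eef_rot: [-0.001, 0.801, 0.599, -0.001]
contact_force: [-0.1, -0.3, -0.8]
gripper_width: 16.6
finger_force: 41.3
```

Emit:
{"api": "drive_tool", "payload": {"targets": [{"x": -0.306,"y": -0.5,"z": 0,"rx": 0,"ry": 0,"rz": 0,"gripper": 1},{"x": -0.306,"y": -0.914,"z": 0,"rx": 0,"ry": 0,"rz": 0,"gripper": 1},{"x": -0.306,"y": -0.914,"z": 0,"rx": 0,"ry": 0,"rz": 0,"gripper": 1}]}}

```text
time: 15.02
tool_pos: [509.6, -70.6, 160.9]
eef_rot: [-0.0, 0.801, 0.599, -0.001]
contact_force: [-0.4, 0.6, -0.2]
gripper_width: 16.5
finger_force: 41.3
```

Emit:
{"api": "drive_tool", "payload": {"targets": [{"x": -0.306,"y": -0.5,"z": 0,"rx": 0,"ry": 0,"rz": 0,"gripper": 1},{"x": -0.306,"y": -0.914,"z": 0,"rx": 0,"ry": 0,"rz": 0,"gripper": 1},{"x": -0.306,"y": -0.914,"z": 0,"rx": 0,"ry": 0,"rz": 0,"gripper": 1},{"x": -0.306,"y": -0.914,"z": 0,"rx": 0,"ry": 0,"rz": 0,"gripper": 1},{"x": -0.306,"y": -0.914,"z": 0,"rx": 0,"ry": 0,"rz": 0,"gripper": 1}]}}

```text
time: 15.65
tool_pos: [473.6, -176.4, 161.5]
eef_rot: [-0.0, 0.799, 0.601, -0.0]
contact_force: [-0.3, -0.3, -0.1]
gripper_width: 16.6
finger_force: 41.3
```

Emit:
{"api": "drive_tool", "payload": {"targets": [{"x": -0.004,"y": -0.012,"z": -0.3,"rx": 0,"ry": 0,"rz": 0,"gripper": 1},{"x": -0.004,"y": -0.012,"z": -0.68,"rx": 0,"ry": 0,"rz": 0,"gripper": 1},{"x": -0.004,"y": -0.012,"z": -0.68,"rx": 0,"ry": 0,"rz": 0,"gripper": 1},{"x": -0.004,"y": -0.012,"z": -0.68,"rx": 0,"ry": 0,"rz": 0,"gripper": 1},{"x": -0.004,"y": -0.012,"z": -0.68,"rx": 0,"ry": 0,"rz": 0,"gripper": 1}]}}

```text
time: 16.27
tool_pos: [473.8, -179.6, 82.0]
eef_rot: [0.001, 0.8, 0.601, 0.001]
contact_force: [-1.5, -0.2, -0.6]
gripper_width: 16.3
finger_force: 41.3
```

Emit:
{"api": "drive_tool", "payload": {"targets": [{"x": -0.009,"y": 0.011,"z": 0,"rx": 0,"ry": 0,"rz": 0,"gripper": 1},{"x": -0.009,"y": 0.011,"z": -0.04,"rx": 0,"ry": 0,"rz": 0,"gripper": 1},{"x": -0.009,"y": 0.011,"z": -0.08,"rx": 0,"ry": 0,"rz": 0,"gripper": 1},{"x": -0.009,"y": 0.011,"z": -0.12,"rx": 0,"ry": 0,"rz": 0,"gripper": 1},{"x": -0.009,"y": 0.011,"z": -0.12,"rx": 0,"ry": 0,"rz": 0,"gripper": 1}]}}

```text
time: 16.9
tool_pos: [471.4, -177.9, 65.3]
eef_rot: [-0.001, 0.8, 0.6, -0.0]
contact_force: [-0.0, 0.2, -1.2]
gripper_width: 16.0
finger_force: 41.3
```

Emit:
{"api": "drive_tool", "payload": {"targets": [{"x": 0.003,"y": 0,"z": -0.03,"rx": 0,"ry": 0,"rz": 0,"gripper": 1},{"x": 0.003,"y": 0,"z": -0.06,"rx": 0,"ry": 0,"rz": 0,"gripper": 1},{"x": 0.003,"y": 0,"z": -0.09,"rx": 0,"ry": 0,"rz": 0,"gripper": 1},{"x": 0.003,"y": 0,"z": -0.115,"rx": 0,"ry": 0,"rz": 0,"gripper": 1},{"x": 0.003,"y": 0,"z": -0.115,"rx": 0,"ry": 0,"rz": 0,"gripper": 1}]}}

```text
time: 17.52
tool_pos: [471.7, -177.9, 51.6]
eef_rot: [-0.001, 0.8, 0.6, -0.0]
contact_force: [-2.7, 0.0, -1.5]
gripper_width: 16.8
finger_force: 41.1
```

Emit:
{"api": "drive_tool", "payload": {"targets": [{"x": 0,"y": 0,"z": -0.007,"rx": 0,"ry": 0,"rz": 0,"gripper": 1},{"x": 0,"y": 0,"z": -0.014,"rx": 0,"ry": 0,"rz": 0,"gripper": 1},{"x": 0,"y": 0,"z": -0.014,"rx": 0,"ry": 0,"rz": 0,"gripper": 1}]}}

```text
time: 17.9
tool_pos: [472.2, -178.1, 50.5]
eef_rot: [0.0, 0.8, 0.6, 0.0]
contact_force: [-1.4, 0.2, -0.1]
gripper_width: 16.4
finger_force: 41.5
```

Emit:
{"api": "drive_tool", "payload": {"targets": [{"x": 0,"y": 0,"z": -0.007,"rx": 0,"ry": 0,"rz": 0,"gripper": 1},{"x": 0,"y": 0,"z": -0.015,"rx": 0,"ry": 0,"rz": 0,"gripper": 1},{"x": 0,"y": 0,"z": -0.015,"rx": 0,"ry": 0,"rz": 0,"gripper": 1}]}}

```text
time: 18.27
tool_pos: [472.3, -178.1, 50.3]
eef_rot: [0.001, 0.8, 0.6, 0.0]
contact_force: [-8.1, 3.3, 22.3]
gripper_width: 16.6
finger_force: 44.3
```

Seated. I release, rise and go to cell B at (464.3,244.5), turning by -5.8°.

Emit:
{"api": "drive_tool", "payload": {"targets": [{"x": 0,"y": 0,"z": 0.01,"rx": 0,"ry": 0,"rz": 0,"gripper": -0.3},{"x": 0,"y": 0,"z": 0.01,"rx": 0,"ry": 0,"rz": 0,"gripper": -0.3},{"x": 0,"y": 0,"z": 0.01,"rx": 0,"ry": 0,"rz": 0,"gripper": -0.3},{"x": 0,"y": 0,"z": 0.01,"rx": 0,"ry": 0,"rz": 0,"gripper": -0.3}]}}

```text
time: 18.77
tool_pos: [472.2, -178.1, 49.6]
eef_rot: [-0.0, 0.8, 0.6, -0.0]
contact_force: [0.1, 0.1, -0.2]
gripper_width: 55.7
finger_force: 0.0
```

Emit:
{"api": "drive_tool", "payload": {"targets": [{"x": 0,"y": 0,"z": 0.4,"rx": 0,"ry": 0,"rz": 0,"gripper": -0.3},{"x": 0,"y": 0,"z": 0.95,"rx": 0,"ry": 0,"rz": 0,"gripper": -1},{"x": 0,"y": 0,"z": 0.95,"rx": 0,"ry": 0,"rz": 0,"gripper": -1},{"x": 0,"y": 0,"z": 0.95,"rx": 0,"ry": 0,"rz": 0,"gripper": -1}]}}

```text
time: 19.27
tool_pos: [472.1, -178.0, 163.7]
eef_rot: [0.0, 0.8, 0.6, 0.0]
contact_force: [0.6, -0.6, 0.1]
gripper_width: 85.6
finger_force: 0.0
```

Emit:
{"api": "drive_tool", "payload": {"targets": [{"x": -0.02,"y": 0.5,"z": 0,"rx": 0,"ry": 0,"rz": 0,"gripper": -1},{"x": -0.02,"y": 1,"z": 0,"rx": 0,"ry": 0,"rz": 0,"gripper": -1},{"x": -0.02,"y": 1,"z": 0,"rx": 0,"ry": 0,"rz": 0,"gripper": -1}]}}

```text
time: 19.65
tool_pos: [468.4, -54.5, 162.3]
eef_rot: [-0.001, 0.798, 0.602, -0.001]
contact_force: [-0.2, -1.1, -0.3]
gripper_width: 85.3
finger_force: 0.0
```

Emit:
{"api": "drive_tool", "payload": {"targets": [{"x": -0.02,"y": 0.5,"z": 0,"rx": 0,"ry": 0,"rz": -0.008,"gripper": -1},{"x": -0.02,"y": 1,"z": 0,"rx": 0,"ry": 0,"rz": -0.008,"gripper": -1},{"x": -0.02,"y": 1,"z": 0,"rx": 0,"ry": 0,"rz": -0.008,"gripper": -1}]}}

```text
time: 20.02
tool_pos: [466.5, 64.7, 162.5]
eef_rot: [-0.001, 0.813, 0.582, -0.001]
contact_force: [0.1, -0.6, -0.6]
gripper_width: 85.2
finger_force: 0.0
```

Emit:
{"api": "drive_tool", "payload": {"targets": [{"x": -0.02,"y": 0.5,"z": 0,"rx": 0,"ry": 0,"rz": -0.008,"gripper": -1},{"x": -0.02,"y": 1,"z": 0,"rx": 0,"ry": 0,"rz": -0.008,"gripper": -1},{"x": -0.02,"y": 1,"z": 0,"rx": 0,"ry": 0,"rz": -0.008,"gripper": -1}]}}

```text
time: 20.4
tool_pos: [464.6, 183.8, 162.5]
eef_rot: [-0.0, 0.828, 0.561, -0.001]
contact_force: [0.1, -0.1, -0.1]
gripper_width: 85.5
finger_force: 0.0
```

Emit:
{"api": "drive_tool", "payload": {"targets": [{"x": 0,"y": 0.5,"z": 0,"rx": 0,"ry": 0,"rz": 0,"gripper": -1},{"x": 0,"y": 0.5,"z": 0,"rx": 0,"ry": 0,"rz": 0,"gripper": -1},{"x": 0,"y": 0.5,"z": 0,"rx": 0,"ry": 0,"rz": 0,"gripper": -1},{"x": 0,"y": 0.5,"z": 0,"rx": 0,"ry": 0,"rz": 0,"gripper": -1}]}}

```text
time: 20.9
tool_pos: [465.2, 240.3, 163.5]
eef_rot: [0.0, 0.829, 0.559, -0.0]
contact_force: [0.8, -0.2, -0.2]
gripper_width: 85.5
finger_force: 0.0
```

```bash
python3 - <<'E'
from h import *
p,d=capture('top'); W=cloud('top',d); blobs(p,W,50,58,60,100)
p,d=capture('side'); W=cloud('side',d); blobs(p,W,50,58,60,450)
E
```

```text
89 [62. 80.] [847.2 753.5  53.8] [82. 36. 21.] rect [847.6 752.9] [  6.6 137. ] 1.1
65 [543.  93.] [ 847.4 -441.5   54.1] [82. 35. 20.] rect [ 847.1 -440.6] [97.9  6.2] 89.1
76 [588. 217.] [ 531.  -529.5   54.2] [76. 31. 18.] rect [ 532.  -528.7] [91.3  6.4] 0.9
68 [426. 234.] [ 480.3 -139.1   54.6] [70. 68. 66.] rect [ 481.2 -139.2] [25.4 17.6] 72.5
64 [443. 239.] [ 469.2 -177.    54.7] [68. 66. 64.] rect [ 469.7 -176.7] [25.9 18. ] 73.9
84 [592. 257.] [ 433.9 -530.4   53.9] [79. 37. 24.] rect [ 437.2 -530.7] [90.1 16.7] 8.7
71 [458. 244.] [ 458.5 -213.9   54.4] [67. 65. 62.] rect [ 458.6 -213.7] [27.4 17.2] 73.1
116 [388.  62.] [847.6 882.6  54.2] [128.  47.  24.] rect [848.  895.8] [  6.3 367. ] 0.1
81 [351.  75.] [713.9 816.7  54. ] [33. 28. 28.] rect [713.8 814.7] [155.6   9.8] 37.1
109 [270.  85.] [476.6 812.1  53.5] [71. 70. 64.] rect [461.6 817.9] [ 39.1 118.7] 36.7
73 [421. 100.] [847.7 610.1  54. ] [125.  49.  28.] rect [847.2 609.6] [  6.2 154.1] 0.2
86 [407. 123.] [767.7 501.1  54.3] [52. 47. 44.] rect [767.8 510.1] [27.1 81. ] 14.3
170 [503. 197.] [847.5 159.8  53.8] [13
[... 257 characters left out ...]
54.4] [129.  51.  31.] rect [847.9  -2.2] [ 4.9 75.6] 0.2
322 [594. 303.] [ 847.5 -144.1   54.2] [128.  47.  27.] rect [ 847.  -137.9] [165.    5.8] 89.9
67 [ 99. 331.] [ 71.6 -10.9  52.5] [105. 112. 110.] rect [ 71.9 -11.1] [45.4  5.4] 83.5
155 [375. 345.] [ 480.1 -143.    55.2] [76. 64. 60.] rect [ 481.2 -140.3] [27.6 16.8] 72.0
83 [633. 348.] [ 847.4 -240.4   53.8] [125.  48.  28.] rect [ 847.5 -240.1] [34.1  4.3] 88.0
175 [376. 366.] [ 469.4 -180.    54.9] [70. 59. 56.] rect [ 470.1 -177.5] [28.7 17.6] 72.0
186 [377. 389.] [ 458.5 -217.1   55.3] [70. 60. 57.] rect [ 459.7 -214.6] [28.3 16.9] 72.8
123 [487. 462.] [ 559.1 -350.1   54.1] [204. 198. 185.] rect [ 559.1 -345.7] [ 4.1 57.7] 1.2
```

Emit:
{"api": "drive_tool", "payload": {"targets": [{"x": -0.005,"y": 0.033,"z": -0.1,"rx": 0,"ry": 0,"rz": 0,"gripper": -1},{"x": -0.005,"y": 0.033,"z": -0.5,"rx": 0,"ry": 0,"rz": 0,"gripper": -1},{"x": -0.005,"y": 0.033,"z": -0.8,"rx": 0,"ry": 0,"rz": 0,"gripper": -1},{"x": -0.005,"y": 0.033,"z": -0.97,"rx": 0,"ry": 0,"rz": 0,"gripper": -1},{"x": -0.005,"y": 0.033,"z": -0.97,"rx": 0,"ry": 0,"rz": 0,"gripper": -1}]}}

```text
time: 21.62
tool_pos: [463.1, 245.4, 45.6]
eef_rot: [-0.0, 0.829, 0.559, -0.002]
contact_force: [-0.0, -0.4, 0.0]
gripper_width: 85.5
finger_force: 0.0
```

Emit:
{"api": "drive_tool", "payload": {"targets": [{"x": 0,"y": 0,"z": 0,"rx": 0,"ry": 0,"rz": 0,"gripper": 1},{"x": 0,"y": 0,"z": 0,"rx": 0,"ry": 0,"rz": 0,"gripper": 1},{"x": 0,"y": 0,"z": 0,"rx": 0,"ry": 0,"rz": 0,"gripper": 1},{"x": 0,"y": 0,"z": 0,"rx": 0,"ry": 0,"rz": 0,"gripper": 1},{"x": 0,"y": 0,"z": 0,"rx": 0,"ry": 0,"rz": 0,"gripper": 1}], "force": 40}}

```text
time: 22.25
tool_pos: [464.6, 246.0, 47.9]
eef_rot: [0.0, 0.829, 0.559, 0.0]
contact_force: [-2.0, 0.2, 5.2]
gripper_width: 16.7
finger_force: 41.9
```

Emit:
{"api": "drive_tool", "payload": {"targets": [{"x": 0,"y": 0,"z": 0.3,"rx": 0,"ry": 0,"rz": 0,"gripper": 1},{"x": 0,"y": 0,"z": 0.95,"rx": 0,"ry": 0,"rz": 0.008,"gripper": 1},{"x": 0,"y": 0,"z": 0.95,"rx": 0,"ry": 0,"rz": 0.016,"gripper": 1},{"x": 0,"y": 0,"z": 0.95,"rx": 0,"ry": 0,"rz": 0.016,"gripper": 1},{"x": 0,"y": 0,"z": 0.95,"rx": 0,"ry": 0,"rz": 0.016,"gripper": 1}]}}

```text
time: 22.88
tool_pos: [463.7, 245.7, 160.2]
eef_rot: [-0.0, 0.8, 0.6, -0.001]
contact_force: [0.8, 0.7, -0.8]
gripper_width: 16.5
finger_force: 41.2
```

```bash
python3 -c "
from h import *
inhand()"
```

```text
tcp [463.7 245.7 160.2] ang -16.3 top z rel 5.36 X lo/hi [-13.7  12.3] 2096
```

Emit:
{"api": "drive_tool", "payload": {"targets": [{"x": 0.085,"y": -0.5,"z": 0,"rx": 0,"ry": 0,"rz": 0,"gripper": 1},{"x": 0.085,"y": -0.97,"z": 0,"rx": 0,"ry": 0,"rz": 0,"gripper": 1},{"x": 0.085,"y": -0.97,"z": 0,"rx": 0,"ry": 0,"rz": 0,"gripper": 1}]}}

```text
time: 23.3
tool_pos: [474.1, 126.5, 160.2]
eef_rot: [-0.0, 0.801, 0.598, -0.001]
contact_force: [0.9, 0.4, -1.4]
gripper_width: 16.7
finger_force: 41.2
```

Emit:
{"api": "drive_tool", "payload": {"targets": [{"x": 0.085,"y": -0.5,"z": 0,"rx": 0,"ry": 0,"rz": 0,"gripper": 1},{"x": 0.085,"y": -0.97,"z": 0,"rx": 0,"ry": 0,"rz": 0,"gripper": 1},{"x": 0.085,"y": -0.97,"z": 0,"rx": 0,"ry": 0,"rz": 0,"gripper": 1}]}}

```text
time: 23.68
tool_pos: [484.6, 10.7, 160.4]
eef_rot: [-0.0, 0.801, 0.598, -0.001]
contact_force: [0.4, 0.7, -1.0]
gripper_width: 16.7
finger_force: 41.2
```

Emit:
{"api": "drive_tool", "payload": {"targets": [{"x": 0.085,"y": -0.5,"z": 0,"rx": 0,"ry": 0,"rz": 0,"gripper": 1},{"x": 0.085,"y": -0.97,"z": 0,"rx": 0,"ry": 0,"rz": 0,"gripper": 1},{"x": 0.085,"y": -0.97,"z": 0,"rx": 0,"ry": 0,"rz": 0,"gripper": 1},{"x": 0.085,"y": -0.97,"z": 0,"rx": 0,"ry": 0,"rz": 0,"gripper": 1},{"x": 0.085,"y": -0.97,"z": 0,"rx": 0,"ry": 0,"rz": 0,"gripper": 1}]}}

```text
time: 24.3
tool_pos: [494.9, -101.6, 161.2]
eef_rot: [-0.0, 0.799, 0.601, -0.0]
contact_force: [0.7, -0.1, -0.1]
gripper_width: 16.5
finger_force: 41.2
```

Emit:
{"api": "drive_tool", "payload": {"targets": [{"x": 0,"y": 0,"z": -0.3,"rx": 0,"ry": 0,"rz": 0,"gripper": 1},{"x": 0,"y": 0,"z": -0.64,"rx": 0,"ry": 0,"rz": 0,"gripper": 1},{"x": 0,"y": 0,"z": -0.64,"rx": 0,"ry": 0,"rz": 0,"gripper": 1},{"x": 0,"y": 0,"z": -0.64,"rx": 0,"ry": 0,"rz": 0,"gripper": 1},{"x": 0,"y": 0,"z": -0.64,"rx": 0,"ry": 0,"rz": 0,"gripper": 1}]}}

```text
time: 24.92
tool_pos: [495.8, -103.3, 86.2]
eef_rot: [0.001, 0.8, 0.601, 0.001]
contact_force: [-0.8, -0.0, -0.5]
gripper_width: 16.5
finger_force: 41.1
```

Emit:
{"api": "drive_tool", "payload": {"targets": [{"x": -0.004,"y": -0.003,"z": -0.04,"rx": 0,"ry": 0,"rz": 0,"gripper": 1},{"x": -0.004,"y": -0.003,"z": -0.08,"rx": 0,"ry": 0,"rz": 0,"gripper": 1},{"x": -0.004,"y": -0.003,"z": -0.12,"rx": 0,"ry": 0,"rz": 0,"gripper": 1},{"x": -0.004,"y": -0.003,"z": -0.12,"rx": 0,"ry": 0,"rz": 0,"gripper": 1}]}}

```text
time: 25.42
tool_pos: [494.1, -103.6, 69.7]
eef_rot: [-0.0, 0.8, 0.6, -0.0]
contact_force: [0.4, -0.0, -0.5]
gripper_width: 16.7
finger_force: 41.1
```

Emit:
{"api": "drive_tool", "payload": {"targets": [{"x": 0,"y": 0,"z": -0.04,"rx": 0,"ry": 0,"rz": 0,"gripper": 1},{"x": 0,"y": 0,"z": -0.08,"rx": 0,"ry": 0,"rz": 0,"gripper": 1},{"x": 0,"y": 0,"z": -0.115,"rx": 0,"ry": 0,"rz": 0,"gripper": 1},{"x": 0,"y": 0,"z": -0.15,"rx": 0,"ry": 0,"rz": 0,"gripper": 1},{"x": 0,"y": 0,"z": -0.15,"rx": 0,"ry": 0,"rz": 0,"gripper": 1}]}}

```text
time: 26.05
tool_pos: [493.8, -103.4, 51.6]
eef_rot: [-0.001, 0.8, 0.6, -0.0]
contact_force: [-2.3, 0.8, -2.8]
gripper_width: 16.6
finger_force: 40.9
```

Emit:
{"api": "drive_tool", "payload": {"targets": [{"x": 0,"y": 0,"z": -0.007,"rx": 0,"ry": 0,"rz": 0,"gripper": 1},{"x": 0,"y": 0,"z": -0.014,"rx": 0,"ry": 0,"rz": 0,"gripper": 1},{"x": 0,"y": 0,"z": -0.014,"rx": 0,"ry": 0,"rz": 0,"gripper": 1}]}}

```text
time: 26.42
tool_pos: [494.5, -103.7, 50.6]
eef_rot: [0.0, 0.8, 0.6, 0.0]
contact_force: [-1.8, 0.3, -0.7]
gripper_width: 16.5
finger_force: 41.3
```

Emit:
{"api": "drive_tool", "payload": {"targets": [{"x": 0,"y": 0,"z": -0.007,"rx": 0,"ry": 0,"rz": 0,"gripper": 1},{"x": 0,"y": 0,"z": -0.015,"rx": 0,"ry": 0,"rz": 0,"gripper": 1},{"x": 0,"y": 0,"z": -0.015,"rx": 0,"ry": 0,"rz": 0,"gripper": 1}]}}

```text
time: 26.8
tool_pos: [494.6, -103.7, 49.9]
eef_rot: [0.001, 0.8, 0.6, 0.0]
contact_force: [-5.2, 2.6, 14.5]
gripper_width: 16.3
finger_force: 43.1
```

Emit:
{"api": "drive_tool", "payload": {"targets": [{"x": 0,"y": 0,"z": 0.01,"rx": 0,"ry": 0,"rz": 0,"gripper": -0.3},{"x": 0,"y": 0,"z": 0.01,"rx": 0,"ry": 0,"rz": 0,"gripper": -0.3},{"x": 0,"y": 0,"z": 0.01,"rx": 0,"ry": 0,"rz": 0,"gripper": -0.3},{"x": 0,"y": 0,"z": 0.01,"rx": 0,"ry": 0,"rz": 0,"gripper": -0.3}]}}

```text
time: 27.3
tool_pos: [494.5, -103.7, 49.8]
eef_rot: [-0.0, 0.8, 0.6, -0.0]
contact_force: [-0.4, -0.4, 0.0]
gripper_width: 55.5
finger_force: 0.0
```

Emit:
{"api": "drive_tool", "payload": {"targets": [{"x": 0,"y": 0,"z": 0.4,"rx": 0,"ry": 0,"rz": 0,"gripper": -0.3},{"x": 0,"y": 0,"z": 0.95,"rx": 0,"ry": 0,"rz": 0,"gripper": -0.3},{"x": 0,"y": 0,"z": 0.95,"rx": 0,"ry": 0,"rz": 0,"gripper": -0.3}]}}

```text
time: 27.68
tool_pos: [496.3, -104.4, 168.2]
eef_rot: [0.003, 0.8, 0.6, 0.002]
contact_force: [1.0, -0.2, 0.2]
gripper_width: 55.2
finger_force: 0.0
```

Emit:
{"api": "drive_tool", "payload": {"targets": [{"x": -0.1,"y": -0.5,"z": 0.4,"rx": 0,"ry": 0,"rz": 0,"gripper": -0.3},{"x": -0.3,"y": -1,"z": 0.8,"rx": 0,"ry": 0,"rz": 0,"gripper": -0.3},{"x": -0.3,"y": -1,"z": 0.8,"rx": 0,"ry": 0,"rz": 0,"gripper": -0.3},{"x": -0.3,"y": -1,"z": 0.8,"rx": 0,"ry": 0,"rz": 0,"gripper": -0.3},{"x": -0.3,"y": -1,"z": 0.8,"rx": 0,"ry": 0,"rz": 0,"gripper": -0.3}]}}

```text
time: 28.3
tool_pos: [458.2, -223.0, 258.7]
eef_rot: [-0.001, 0.8, 0.6, -0.0]
contact_force: [0.1, 0.3, -0.4]
gripper_width: 55.5
finger_force: 0.0
```

```bash
python3 - <<'E'
from h import *
p,d,W=wcloud(); save('wend',p); blobs(p,W,50,58,200,2500)
p,d=capture('side'); W=cloud('side',d); W[:300]=0; blobs(p,W,50,58,60,450)
E
```

```text
724 [315.  49.] [ 491.9 -104.6   55.2] [51. 53. 54.] rect [ 492.2 -104.2] [26.7 17.1] 73.2
662 [315.  99.] [ 481.5 -140.    55.3] [54. 55. 56.] rect [ 481.5 -139.7] [26.  17.2] 73.7
576 [314. 149.] [ 470.2 -177.2   55.2] [51. 53. 55.] rect [ 470.1 -177.2] [25.8 17. ] 74.3
544 [314. 193.] [ 459.7 -213.3   55. ] [53. 55. 56.] rect [ 459.6 -213.8] [26.2 17.6] 73.3
451 [545. 205.] [ 651.2 -279.9   53.9] [191. 187. 178.] rect [ 648.  -279.8] [79.9  5.9] 2.1
344 [458. 240.] [ 572.1 -291.6   53.9] [182. 178. 170.] rect [ 572.9 -292.9] [59.2 24.4] 37.5
169 [607. 318.] [ 847.5 -179.2   54.1] [132.  52.  30.] rect [ 847.7 -178.1] [ 4.5 83.8] 0.7
134 [375. 326.] [ 490.8 -107.3   55.3] [80. 66. 62.] rect [ 491.8 -104.9] [27.3 15.7] 72.4
157 [375. 345.] [ 480.4 -142.9   55.3] [76. 63. 59.] rect [ 481.3 -140.2] [27.6 16.6] 72.4
80 [633. 348.] [ 847.4 -240.    54. ] [133.  61.  40.] rect [ 847.7 -240.3] [34.2  4.3] 88.3
179 [376. 366.] [ 469.4 -180.3   55.1] [73. 62. 59.] rect [ 470.2 -177.3] [28.1 17.5] 72.9
190 [377. 389.] [ 458.7 -217.1   55.4] [73. 63. 61.] rect [ 459.7 -214.3] [27.8 16.7] 72.8
119 [488. 463.] [ 559.2 -351.7   54.3] [210. 205. 191.] rect [ 558.9 -346.9] [ 4.7 54.1] 0.8
```

View pics/wend.png

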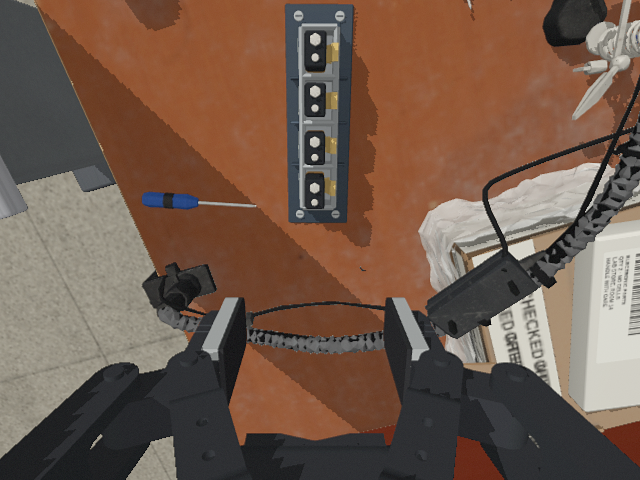

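The picture shows all four cells in the caddy at column 315, rows 49, 99, 149 and 193. Their tops are level within 0.3 mm, and the robot is clear.

```bash
python3 -c "
from cell import hand_in
print(hand_in())"
```

```text
the job is handed in; nothing more can be done
None
```

I put the three loose batteries into the three empty bays and pressed each to the bay floor. All four tops are level within 0.3 mm, the stored cell has not visibly moved, and the job was handed in about 28 s into the 70 s limit; the hand-in gave no verdict.

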